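# Charge and close a grinding jar

### The job

Tip all six steel grinding balls out of the porcelain crucible into the steel grinding jar that stands in the bench holder, and stand the empty crucible upright on the worktop again. Then put the lid on the jar, turn it by its knurled grip until the keyways hidden inside it drop over the pins on the jar's neck, press it fully home against the sprung seal ring, and finish with the gripper still holding it pressed down, so that I can close the clips over it. Leave the tape roll, the white bottle and the small reagent bottle where they stand.

Things in the scene. Friction and masses are not known exactly. Their poses are not given: they have to be found in the camera images.
- holder: fixed round grey foot, 116 mm across, 14 mm high, whose low socket (97 mm across, to 30 mm above the worktop) carries the jar; two wire clips hang open at its sides (all within 62 mm of the axis). Origin under its centre, on the worktop, z up. The jar stands fixed in it, upright on the same axis, but turned by an unknown angle
- jar_mouth (a point): centre of the jar's mouth, level with its rim, 107.5 mm above the worktop, on the jar's vertical axis (axes: the holder's). The steel jar is 87 mm across up to its shoulder, 84 mm above the worktop; from there rises a neck 60 mm across with a 50 mm bore, whose floor is 26 mm above the worktop
- pin_tops (a point): point on the jar's axis level with the tops of its three pins, 99.5 mm above the worktop (axes: the holder's). The steel pins, 6 mm thick, 120 degrees apart, stick out 6 mm from the neck. Their direction is not told: see it on the neck, or find it by turning the lid while it bears lightly on the pins
- seal_ring (a joint): the sprung rubber ring round the neck on the jar's shoulder: 0 when free (its top then 90 mm above the worktop), positive when pressed down, m; the spring gives 6 N at first touch and 12 N at 4.5 mm, where the lid is fully home; at most 6 mm
- lid: the loose steel lid, 0.24 to 0.39 kg; same frame as lid_foot. Smooth skirt 84 mm across and 27 mm high, on it a waist 53 mm across and 6 mm high, on that the knurled grip, 60 mm across, from 33 to 62 mm above the lower edge
- lid_foot (a point): centre of the lid's open lower edge (on the worktop at the start), z up its axis. Inside this edge is a 5 mm high flange, bore 63 mm (1.5 mm play round the neck; the neck's rim is chamfered by 3 mm), with three keyways 10 mm wide, 120 degrees apart, one towards this point's +x. Off the keyways the flange rests on the pins, lower edge 99.5 mm above the worktop
- lid_grip (a point): centre of the knurled grip, on the axis, 50 mm above the lower edge: the height to grasp; axes as lid_foot. With the keyways over the pins (within about 3 degrees; never more than 60 degrees away either way) the lid drops freely until its edge is 90 mm above the worktop, on the seal ring; pressed down it stops on the jar's rim at 85.5 mm, fully home. Let go, it springs back up
- crucible: the loose crucible, 0.10 to 0.16 kg empty; origin under its centre, z up along its axis
- crucible_mid (a point): centre of the tall white porcelain crucible half-way up, 31 mm above its foot; 62 mm high, round, its straight wall flaring slightly from 53 mm across at the foot to 59 mm at the rim (56 mm half-way up), 3 mm thick, so that the balls begin to roll out when its axis is tipped some 90 degrees and are all out by 105; grip it firmly, or it pivots between the fingers as it is tipped
- ball_0_center (a point): centre of grinding ball 0: plain steel, 14 mm in diameter, 11 g; at the start in the crucible
- ball_1_center (a point): centre of grinding ball 1: plain steel, 14 mm in diameter, 11 g; at the start in the crucible
- ball_2_center (a point): centre of grinding ball 2: plain steel, 14 mm in diameter, 11 g; at the start in the crucible
- ball_3_center (a point): centre of grinding ball 3: plain steel, 14 mm in diameter, 11 g; at the start in the crucible
- ball_4_center (a point): centre of grinding ball 4: plain steel, 14 mm in diameter, 11 g; at the start in the crucible
- ball_5_center (a point): centre of grinding ball 5: plain steel, 14 mm in diameter, 11 g; at the start in the crucible
- tape_roll: loose roll of masking tape lying flat, 72 mm across, 19 mm high; bystander; origin under its centre
- hdpe_bottle: loose white plastic bottle, 71 mm across, 146 mm high; bystander; origin under its centre
- reagent_2: loose small brown reagent bottle, 48 mm across, 93 mm high; bystander; origin under its centre
Mind the look-alikes: they are no part of the job. What is shaped like the crucible but blue is not meant.

How it is judged (in metres and radians):
On the way, in this order (a step that is already met when the one before it is completed fails the run):
1. all six balls are inside the jar (horizontal distance between each of ball_0_center, ball_1_center, ball_2_center, ball_3_center, ball_4_center, ball_5_center and jar_mouth below 0.025 m and z of each of ball_0_center, ball_1_center, ball_2_center, ball_3_center, ball_4_center, ball_5_center in the frame of holder below 0.095 m), for 0.2 s.
2. the lid sits on the jar with its keyways dropped over the pins (z of lid_foot in the frame of holder below 0.093 m and horizontal distance between lid_foot and jar_mouth below 0.004 m and angle between lid_foot's own z axis and vertical below 0.08 rad), for 0.2 s.
At the end, for the whole second after the job is handed in: All six balls in the jar; lid centred on it within 4 mm, level within 0.06 rad, lower edge at most 87.5 mm up (home: 85.5), seal ring pressed over 3 mm, fingers bearing on the lid with over 3 N, lid at rest; crucible upright and at rest on the worktop (all of step 1 and z of lid_foot in the frame of holder below 0.0875 m and horizontal distance between lid_foot and jar_mouth below 0.004 m and angle between lid_foot's own z axis and vertical below 0.06 rad and value of joint seal_ring above 0.003 m and contact force between the fingers and lid above 3 N and linear speed of each of lid, crucible below 0.02 m/s and angle between crucible_mid's own z axis and vertical below 0.08 rad and height (world z) of crucible_mid between 0.027 and 0.036 m); the arm keeps its last pose, push and grip.
It fails at once if the tape roll is pushed more than 3 cm from its place (distance of tape_roll from where it was at the start of the episode above 0.03 m).
It fails at once if the white bottle is pushed more than 3 cm from its place (distance of hdpe_bottle from where it was at the start of the episode above 0.03 m).
It fails at once if the small reagent bottle is pushed more than 3 cm from its place (distance of reagent_2 from where it was at the start of the episode above 0.03 m).
It also fails if it takes over 70 s, if anything falls off the work surface, if the arm or the gripper's body presses on something with over 40 N, if the wrist force passes 120 N, or if a joint passes its speed limit or range.

### The arm

A 6-joint arm with a two-finger parallel gripper is mounted at the origin on a cart in front of the work surface, level with it; the furniture and walls round the work are solid. World frame = base frame: x ahead of the robot, y to its left, z up, the work surface at z = 0. Lengths are in m, angles in degrees, forces in N, time in s.
With the tool pointing down it reaches from about 0.375 to 0.9 m from the base axis. Payload 3.1 kg.
Tool frame: the origin (TCP) lies between the finger pads; the fingertips stand 11 mm ahead of it and the grasp point (between the pads) lies 8 mm behind it; z points along the fingers, y is the line along which they close (so a half turn about z gives the same grasp; the last joint's range is limited). The gripper opens to 87 mm and grips with 3 to 60 N. Pads are 19 mm wide; open, the fingers measure 117 mm over their backs; the gripper's body (75 mm by 190 mm) begins 51 mm behind the grasp point.
Start: joints at [66.263, 30.224, 82.088, -0, 67.689, -10.227], TCP at [0.146, 0.608, 0.234] pointing down, gripper open.
Joint ranges: [-176.69, 176.69], [-43.24, 126.21], [12.49, 139.97], [-82, 262], [0, 151.66], [-163.58, 163.58]. Speed limits (degrees/s): [159.86, 159.86, 180, 180, 180, 180].

### API

Orientations are given as a 3x3 rotation matrix whose columns are the frame's x, y, z axes.
In Python, from rig import bot, viewer, workorder, nets gives the robot as it stands. The module is installed in compiled form; this text tells all that it offers.
- The arm moves only by the tool move_arm, never from a script. Its argument "increments" is a list of rows, each a list of 7 numbers: the shift along the tool's x, y, z normalised to -1 to 1, where 1 is 0.3 m, then the turn, a rotation vector about the tool's x, y, z normalised to -1 to 1, where 1 is pi rad, then the opening, from 0 (shut) to 1 (fully open). In form: [[tx, ty, tz, wx, wy, wz, grip], ...]. A call has 1 to 10 rows; each row is the pose to reach, as a shift and turn from the pose commanded when the call began, along the tool's axes at that moment, turning the shorter way round; what a row does not reach only later rows make up. A row lasts 1/12 s, in which the tool goes at most 41.7 mm and 7.16 degrees, less where a joint would pass 70% of its speed; a pose out of reach is approached as far as the arm can. A call with a number of a shift or a turn outside -1 to 1 is refused whole. A call with a gripper value outside its range is refused whole. The fingers move at their own pace and stop on an object; the grip force is fixed at half the most. Time passes only in rows, so rows that repeat a pose let the fingers close. It gives the time, the measured TCP pose, the force, the opening and the grip force at its end, in the units of the state.
- bot.read_state(): the state, without advancing time (a new reading comes with each control period).
- viewer.capture(name): name is "scene" or "top" or "wrist"; returns a dict with "image" (400x640x3 uint8, blue, green, red), "K" (3x3 intrinsics, pixels), "dist" ([k1, k2, p1, p2, k3] as OpenCV has them; the pictures are not rectified), "eye" and "orientation" of the camera in the world. Camera axes: x right, y up, looking along -z (the intrinsics and any distortion apply to the point x, -y, -z); pixel columns grow to the right and rows downward; lengths in m; the calibration is good to about 2 mm. A picture is of the moment at which its call begins. There is no depth.
- workorder.hand_in(): hands the job in; it is judged then, once.
Trained networks look in the newest picture that a camera, given by its name, has taken for a name from the list of things; names that differ only in an ending like _2 or _b are one class to them, and where a whole thing is asked for, a point or a joint stands for the part that bears it (a point fixed in the world has none). Each returns a list of dicts, best first, with "conf" (0 to 1); they miss things now and then, are a little off and sometimes report something else, mostly with a low value. They report only what shows in the picture. A call takes as long as a camera call. They do not tell look-alikes from the thing itself.
- nets.find_in(camera, thing): "location" ([column, row] in pixels, amid what is visible of it).
The state is a dict: "time_s": time; "joint_positions": joint angles; "qvel": joint speeds; "tau": joint torques, N m; "position": TCP position; "tcp_rot": TCP orientation; "force": force on the tool from outside, world axes, zero at the start; "moment": the same for the moment, N m; "opening": opening from 0.0 (shut) to 1.0 (fully open); "grasp_force": force on a finger pad.
Only numpy, scipy, OpenCV 4.12 (cv2) and the standard library are available. Lean on these libraries where they do the work, as an engineer would, in place of code of your own. Each camera call takes 0.05 s, during which the arm holds its last target. There are 200 camera calls.

## Working session

There is one attempt and no reset: what is moved stays moved. The work goes in short steps, Python scripts to look and compute and a tool call to move; the robot and the scene stay as the last step left them, time stands still between calls to the robot, and variables do not carry over. Pictures are saved under pics/ and viewed, at most 10 in all, crops included, and the job is handed in when it is done.

Besides the shell and the picture viewer there is one more tool, called after ">>>" in YAML: its name, and indented under it one key for each argument. move_arm: Moves the arm, as the interface text tells. Its arguments: {"type":"object","properties":{"increments":{"type":"array"}},"required":["increments"]}

```bash
mkdir -p pics; cat > h.py <<'E'
import numpy as np, cv2
from rig import bot, viewer, workorder, nets
def cap(cam,name=None):
    c=viewer.capture(cam)
    if name: cv2.imwrite(f'pics/{name}.png',c['image'])
    return c
def ray(c,px):
    p=cv2.undistortPoints(np.array([[px]],float),np.array(c['K'],float),np.array(c['dist'],float))[0,0]
    d=np.array(c['orientation'])@np.array([p[0],-p[1],-1.0]); return np.array(c['eye']),d
def at(c,px,z):
    e,d=ray(c,px); return e+d*(z-e[2])/d[2]
def proj(c,P):
    q=(np.atleast_2d(P)-np.array(c['eye']))@np.array(c['orientation'])
    q=q*[1,-1,-1]
    return cv2.projectPoints(q.reshape(-1,1,3),np.zeros(3),np.zeros(3),np.array(c['K'],float),np.array(c['dist'],float))[0].reshape(-1,2)
E
python3 - <<'E'
from h import *
np.set_printoptions(precision=3,suppress=True)
s=bot.read_state();print(s['position'],s['tcp_rot'],s['opening'],s['force'])
H=dict(holder=.05,lid=.04,lid_grip=.05,crucible=.035,crucible_mid=.031,tape_roll=.01,hdpe_bottle=.073,reagent_2=.046,ball_0_center=.01)
for cam in ['scene','top','wrist']:
    c=cap(cam,cam);print(cam,c['eye'])
    for t,z in H.items():
        print(t,[(round(d['conf'],2),np.round(d['location']),at(c,d['location'],z)[:2].round(3)) for d in nets.find_in(cam,t)[:6]])
E
```

```text
[0.146 0.607 0.233] [[-0.972  0.234 -0.001]
 [ 0.234  0.972 -0.002]
 [ 0.    -0.002 -1.   ]] 1.0003114249929086 [0.439 0.254 0.486]
scene [-0.166 -0.468  1.14 ]
holder [(0.95, array([325., 220.]), array([ 0.506, -0.055]))]
lid [(0.71, array([323., 216.]), array([ 0.52 , -0.039])), (0.37, array([366., 173.]), array([ 0.733, -0.058])), (0.22, array([282., 166.]), array([0.611, 0.173]))]
lid_grip [(0.78, array([365., 273.]), array([ 0.418, -0.236]))]
crucible [(0.97, array([236., 222.]), array([0.365, 0.16 ])), (0.66, array([225., 195.]), array([0.425, 0.252]))]
crucible_mid [(0.75, array([240., 227.]), array([0.361, 0.142])), (0.72, array([225., 195.]), array([0.427, 0.254]))]
tape_roll [(0.56, array([406., 233.]), array([ 0.618, -0.26 ]))]
hdpe_bottle [(0.94, array([365., 170.]), array([ 0.712, -0.063]))]
reagent_2 [(0.77, array([284., 164.]), array([0.619, 0.172]))]
ball_0_center [(0.53, array([366., 272.]), array([ 0.444, -0.229]))]
top [ 0.391 -0.021  1.183]
holder [(0.67, array([331., 209.]), array([ 0.519, -0.011]))]
lid [(0.67, array([418., 235.]), array([ 0.445, -0.232]))]
lid_grip [(0.97, array([417., 234.]), array([ 0.449, -0.228]))]
crucible [(0.73, array([224., 248.]), array([0.425, 0.27 ])), (0.6, array([265., 276.]), array([0.351, 0.165])), (0.52, array([349., 131.]), array([ 0.73 , -0.064]))]
crucible_mid [(0.83, array([223., 244.]), array([0.436, 0.275])), (0.64, array([268., 275.]), array([0.353, 0.156]))]
tape_roll [(0.84, array([414., 156.]), array([ 0.661, -0.239]))]
hdpe_bottle [(0.81, array([350., 128.]), array([ 0.726, -0.067])), (0.7, array([225., 248.]), array([0.425, 0.257]))]
reagent_2 [(0.84, array([262., 173.]), array([0.619, 0.167]))]
ball_0_center []
wrist [0.076 0.623 0.385]
holder []
lid []
lid_grip []
crucible []
crucible_mid []
tape_roll []
hdpe_bottle []
reagent_2 []
ball_0_center []
```

View pics/top.png

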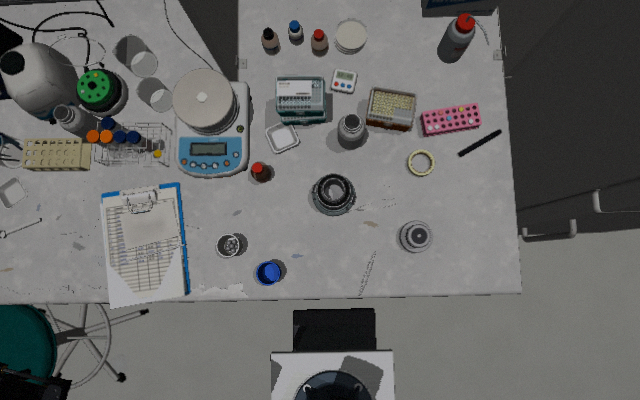

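View pics/scene.png

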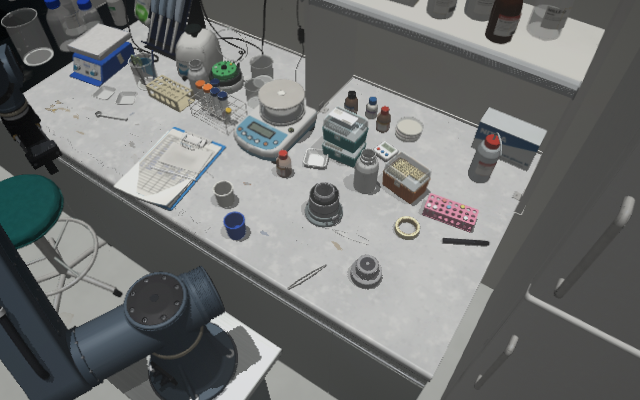

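>>> move_arm:
  increments:
    - [-0.6, -0.457, 0, 0, 0, 0.25, 1]
    - [-0.6, -0.457, 0, 0, 0, 0.25, 1]
    - [-0.6, -0.457, 0, 0, 0, 0.25, 1]
    - [-0.6, -0.457, 0, 0, 0, 0.25, 1]
    - [-0.6, -0.457, 0, 0, 0, 0.25, 1]
    - [-0.6, -0.457, 0, 0, 0, 0.25, 1]
    - [-0.6, -0.457, 0, 0, 0, 0.25, 1]
    - [-0.6, -0.457, 0, 0, 0, 0.25, 1]

```text
time_s: 2.17
position: [0.2901, 0.4314, 0.2338]
tcp_rot: [[-0.519, 0.855, 0.0], [0.855, 0.519, 0.0], [0.0, 0.0, -1.0]]
force: [-0.3, 1.4, 0.8]
opening: 1.002
grasp_force: 0.0
```

```bash
cat >> h.py <<'E'
from scipy.spatial.transform import Rotation as Ro
np.set_printoptions(precision=4,suppress=True)
def tool(yaw,p):
    """y radial at heading yaw(deg); p: pitch of z below s (s = heading yaw-90); p=90 is down. x: camera side"""
    a=np.radians(yaw);s=np.array([np.sin(a),-np.cos(a),0]);u=np.array([0,0,1.]);p=np.radians(p)
    z=s*np.cos(p)-u*np.sin(p);x=-(s*np.sin(p)+u*np.cos(p));return np.stack([x,np.cross(z,x),z],1)
def rel(P,R,base=None):
    s=bot.read_state();p,R0=base or (np.array(s['position']),np.array(s['tcp_rot']))
    t=R0.T@(np.array(P)-p);w=Ro.from_matrix(R0.T@R).as_rotvec()
    print('row',(t/.3).round(4),(w/np.pi).round(4),'dist %.3f ang %.1f'%(np.linalg.norm(t),np.degrees(np.linalg.norm(w))))
E
python3 - <<'E'
from h import *
s=bot.read_state();print(s['position'],s['joint_positions'],s['time_s']);print(s['tcp_rot'])
rel([.45,.29,.25],tool(31,90))
E
```

```text
[0.2901 0.4314 0.2338] [43.7447 22.1219 97.0692  0.0052 60.7875 12.4568] 2.1667
[[-0.5193  0.8546  0.0002]
 [ 0.8546  0.5193  0.0003]
 [ 0.0002  0.0003 -1.    ]]
row [-0.6794  0.2108 -0.054 ] [ 0.0001 -0.0001  0.0016] dist 0.214 ang 0.3
```

>>> move_arm:
  increments:
    - [-0.68, 0.21, -0.05, 0, 0, 0, 1]
    - [-0.68, 0.21, -0.05, 0, 0, 0, 1]
    - [-0.68, 0.21, -0.05, 0, 0, 0, 1]
    - [-0.68, 0.21, -0.05, 0, 0, 0, 1]
    - [-0.68, 0.21, -0.05, 0, 0, 0, 1]
    - [-0.68, 0.21, -0.05, 0, 0, 0, 1]
    - [-0.68, 0.21, -0.05, 0, 0, 0, 1]

```text
time_s: 2.75
position: [0.4515, 0.2903, 0.2488]
tcp_rot: [[-0.52, 0.854, 0.002], [0.854, 0.52, 0.001], [-0.0, 0.002, -1.0]]
force: [-0.1, 0.6, 0.1]
opening: 1.0
grasp_force: 0.0
```

```bash
python3 - <<'E'
from h import *
c=cap('wrist','w1');print(c['eye'],c['orientation'])
for z in (.031,): print([(d['conf'],d['location'],at(c,d['location'],z)) for d in nets.find_in('wrist','crucible_mid')])
E
```

```text
[0.414 0.35  0.4  ] [[ 0.8541 -0.5018 -0.1371]
 [ 0.5202  0.825   0.2208]
 [ 0.0023 -0.2599  0.9656]]
[(0.9, [284.5, 198.2], array([0.4291, 0.2446, 0.031 ])), (0.55, [188.6, 231.6], array([0.352 , 0.1499, 0.031 ]))]
```

View pics/w1.png

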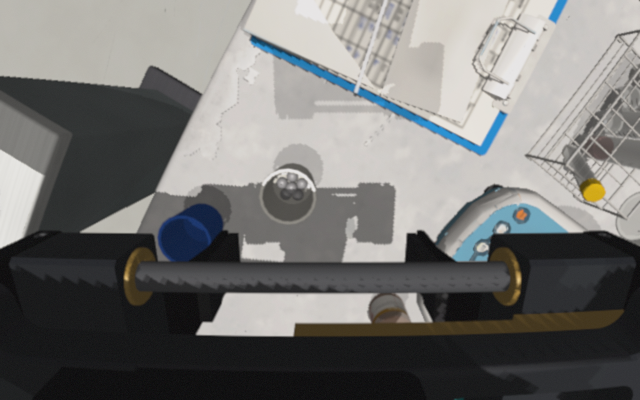

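```bash
python3 - <<'E'
from h import *
im=cv2.imread('pics/w1.png')
c=dict(viewer.capture('wrist'))
def circ(P,r,z): 
    a=np.linspace(0,2*np.pi,60);return np.c_[P[0]+r*np.cos(a),P[1]+r*np.sin(a),0*a+z]
P=at(c,[289,194],.062);print(P)
k=6;x0,y0=235,145
big=cv2.resize(im[y0:y0+95,x0:x0+110],None,fx=k,fy=k,interpolation=cv2.INTER_CUBIC)
for r,z,col in ((.0295,.062,(0,0,255)),(.0265,0,(0,255,0))):
    q=(proj(c,circ(P,r,z))-[x0,y0]+.5)*k;cv2.polylines(big,[q.astype(int)],True,col,1)
cv2.imwrite('pics/z1.png',big)
E
```

```text
[0.4258 0.2613 0.062 ]
```

View pics/z1.png

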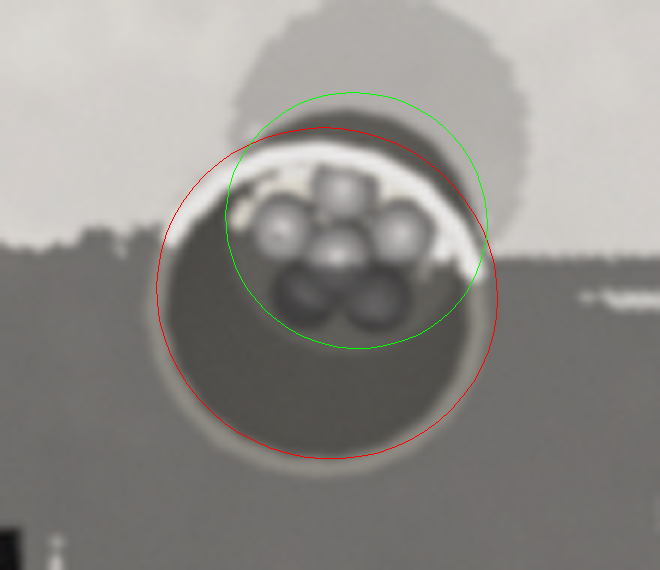

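```bash
python3 - <<'E'
from h import *
c=viewer.capture('wrist')
C=at(c,[287.6,196.6],.062);print(C)
C[2]=.032;R=tool(31,45);np.save('C.npy',C)
pre=C-.112*R[:,2];rel(pre,R)
rel(C+.008*R[:,2],R,(pre,R))
E
```

```text
[0.4254 0.2585 0.062 ]
row [ 0.2058 -0.1186  0.4572] [ 0.001  -0.2502  0.0035] dist 0.155 ang 45.0
row [ 0.  -0.   0.4] [0. 0. 0.] dist 0.120 ang 0.0
```

>>> move_arm:
  increments:
    - [0.206, -0.119, 0.3, 0, -0.25, 0.002, 1]
    - [0.206, -0.119, 0.457, 0, -0.25, 0.002, 1]
    - [0.206, -0.119, 0.457, 0, -0.25, 0.002, 1]
    - [0.206, -0.119, 0.457, 0, -0.25, 0.002, 1]
    - [0.206, -0.119, 0.457, 0, -0.25, 0.002, 1]
    - [0.206, -0.119, 0.457, 0, -0.25, 0.002, 1]
    - [0.206, -0.119, 0.457, 0, -0.25, 0.002, 1]
    - [0.206, -0.119, 0.457, 0, -0.25, 0.002, 1]
    - [0.206, -0.119, 0.457, 0, -0.25, 0.002, 1]

```text
time_s: 3.7
position: [0.3846, 0.3268, 0.1104]
tcp_rot: [[-0.369, 0.853, 0.368], [0.604, 0.521, -0.603], [-0.706, -0.0, -0.708]]
force: [0.9, -0.5, -0.9]
opening: 1.0
grasp_force: 0.0
```

```bash
python3 - <<'E'
from h import *
C=np.load('C.npy');R=tool(31,45);rel(C+.008*R[:,2],R)
print(bot.read_state()['joint_positions'])
c=cap('top');im=c['image'][215:275,190:270];cv2.imwrite('pics/t2.png',cv2.resize(im,None,fx=6,fy=6))
q=proj(c,[[C[0],C[1],.062]]);print(q)
E
```

```text
row [-0.0035 -0.0027  0.399 ] [ 0.0016 -0.0005  0.0018] dist 0.120 ang 0.4
[ 50.1542  44.1125  97.3454 -47.2218  65.6358  49.6037]
[[226.0382 247.6877]]
```

>>> move_arm:
  increments:
    - [-0.003, -0.003, 0.1, 0, 0, 0, 1]
    - [-0.003, -0.003, 0.2, 0, 0, 0, 1]
    - [-0.003, -0.003, 0.3, 0, 0, 0, 1]
    - [-0.003, -0.003, 0.36, 0, 0, 0, 1]
    - [-0.003, -0.003, 0.399, 0, 0, 0, 1]
    - [-0.003, -0.003, 0.399, 0, 0, 0, 1]

```text
time_s: 4.25
position: [0.4307, 0.2497, 0.0273]
tcp_rot: [[-0.363, 0.858, 0.364], [0.607, 0.514, -0.606], [-0.707, 0.001, -0.708]]
force: [0.3, 0.8, 0.0]
opening: 1.004
grasp_force: 0.0
```

>>> move_arm:
  increments:
    - [0, 0, 0, 0, 0, 0, 0]
    - [0, 0, 0, 0, 0, 0, 0]
    - [0, 0, 0, 0, 0, 0, 0]
    - [0, 0, 0, 0, 0, 0, 0]
    - [0, 0, 0, 0, 0, 0, 0]
    - [0, 0, 0, 0, 0, 0, 0]
    - [0, 0, 0, 0, 0, 0, 0]
    - [0, 0, 0, 0, 0, 0, 0]

```text
time_s: 4.92
position: [0.4307, 0.2531, 0.028]
tcp_rot: [[-0.364, 0.855, 0.37], [0.606, 0.519, -0.603], [-0.707, 0.004, -0.707]]
force: [-0.6, 4.4, 5.4]
opening: 0.647
grasp_force: 29.7
```

```bash
python3 - <<'E'
from h import *
s=bot.read_state();print(s['position'],s['opening'],s['grasp_force'],s['force'])
R=tool(31,45)
rel(np.array(s['position'])+[0,0,.17],R)
E
```

```text
[0.4307 0.2531 0.028 ] 0.6467633183891802 29.6669233508504 [-0.6335  4.4439  5.4184]
row [-0.4007  0.0025 -0.4007] [ 0.002 -0.     0.   ] dist 0.170 ang 0.4
```

>>> move_arm:
  increments:
    - [-0.02, 0, -0.02, 0, 0, 0, 0]
    - [-0.07, 0, -0.07, 0, 0, 0, 0]
    - [-0.12, 0, -0.12, 0, 0, 0, 0]
    - [-0.18, 0, -0.18, 0, 0, 0, 0]
    - [-0.24, 0, -0.24, 0, 0, 0, 0]
    - [-0.3, 0, -0.3, 0, 0, 0, 0]
    - [-0.35, 0, -0.35, 0, 0, 0, 0]
    - [-0.39, 0, -0.39, 0, 0, 0, 0]
    - [-0.4, 0, -0.4, 0, 0, 0, 0]
    - [-0.4, 0, -0.4, 0, 0, 0, 0]

```text
time_s: 5.75
position: [0.4294, 0.2517, 0.1979]
tcp_rot: [[-0.364, 0.856, 0.367], [0.608, 0.517, -0.603], [-0.706, 0.004, -0.708]]
force: [0.5, -0.5, -3.0]
opening: 0.646
grasp_force: 29.9
```

```bash
python3 - <<'E'
from h import *
from scipy.optimize import minimize
s=bot.read_state();print(s['position'],s['opening'],s['grasp_force'],s['force'])
a=np.linspace(0,2*np.pi,120,endpoint=False)
def circ(P,r,z): return np.c_[P[0]+r*np.cos(a),P[1]+r*np.sin(a),0*a+z]
outs=[]
for cam,(x0,y0) in (('top',(298,160)),('scene',(292,168))):
    c=viewer.capture(cam);im=cv2.imread(f'pics/{cam}.png');g=cv2.GaussianBlur(cv2.cvtColor(im,cv2.COLOR_BGR2GRAY),(0,0),.8).astype(np.float32)
    def samp(q): return cv2.remap(g,q[:,0].astype(np.float32).reshape(-1,1),q[:,1].astype(np.float32).reshape(-1,1),1).ravel()
    # bore edge: bright rim outside, dark bore inside
    def cost(P): return samp(proj(c,circ(P,.0235,.1075))).mean()-samp(proj(c,circ(P,.027,.1075))).mean()
    G=[(cost((x,y)),x,y) for x in np.arange(.48,.56,.001) for y in np.arange(-.05,.03,.001)]
    G.sort();print(cam,np.array(G[:6])); P=G[0][1:]
    k=5;big=cv2.resize(im[y0:y0+60,x0:x0+72],None,fx=k,fy=k,interpolation=cv2.INTER_CUBIC)
    for r,z in ((.025,.1075),(.0435,.084)):
        q=(proj(c,circ(P,r,z))-[x0,y0]+.5)*k;cv2.polylines(big,[q.astype(int)],True,(0,0,255),1)
    outs.append(big)
cv2.imwrite('pics/jar.png',np.hstack(outs))
E
```

```text
[0.4294 0.2517 0.1979] 0.6462665910793655 29.87098137868449 [ 0.4538 -0.4959 -2.9811]
top [[-14.2012   0.536   -0.047 ]
 [-13.8849   0.535   -0.046 ]
 [-13.8685   0.535   -0.047 ]
 [-13.8588   0.537   -0.047 ]
 [-13.8284   0.541   -0.048 ]
 [-13.8255   0.542   -0.048 ]]
scene [[-18.2433   0.56    -0.015 ]
 [-18.2201   0.56    -0.014 ]
 [-17.7929   0.559   -0.014 ]
 [-17.5366   0.559   -0.015 ]
 [-17.4705   0.56    -0.013 ]
 [-17.3637   0.56    -0.016 ]]
```

View pics/jar.png

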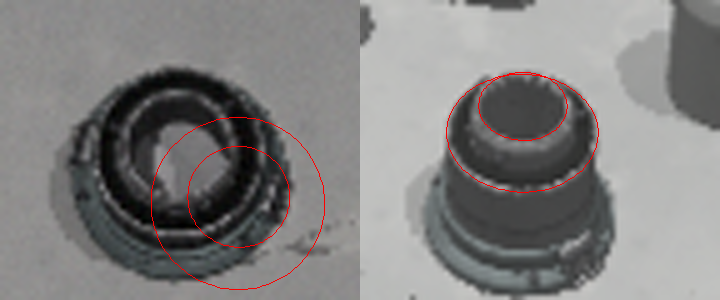

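```bash
python3 - <<'E'
from h import *
c=viewer.capture('top');c2=viewer.capture('scene')
print(at(c,[334.5,189.6],.086),at(c2,[292+522.5/5,168+106/5],.1075))
# lid grip top (z .062) from top view
print(at(c,[416,236],.062))
J=at(c,[334.5,189.6],.086);print(proj(c2,[[J[0],J[1],.1075]]))
E
```

```text
[ 0.5631 -0.0213  0.086 ] [ 0.672  -0.1873  0.1075]
[ 0.4426 -0.2234  0.062 ]
[[326.5529 188.9369]]
```

```bash
python3 - <<'E'
from h import *
c2=viewer.capture('scene');print(at(c2,[324.5,189.2],.1075))
R=tool(0,45);rel(np.array([.560,.10,.195])+.008*R[:,2],R)
E
```

```text
[ 0.5591 -0.0169  0.1075]
row [-0.4612  0.1029  0.4913] [0.1222 0.0001 0.1225] dist 0.205 ang 31.1
```

>>> move_arm:
  increments:
    - [-0.046, 0.01, 0.049, 0.012, 0, 0.012, 0]
    - [-0.092, 0.02, 0.098, 0.024, 0, 0.024, 0]
    - [-0.15, 0.033, 0.16, 0.04, 0, 0.04, 0]
    - [-0.21, 0.047, 0.224, 0.056, 0, 0.056, 0]
    - [-0.27, 0.06, 0.288, 0.072, 0, 0.072, 0]
    - [-0.33, 0.074, 0.352, 0.087, 0, 0.087, 0]
    - [-0.39, 0.087, 0.416, 0.103, 0, 0.103, 0]
    - [-0.44, 0.098, 0.469, 0.117, 0, 0.117, 0]
    - [-0.461, 0.103, 0.491, 0.122, 0, 0.1225, 0]
    - [-0.461, 0.103, 0.491, 0.122, 0, 0.1225, 0]

```text
time_s: 6.83
position: [0.5621, 0.0931, 0.1896]
tcp_rot: [[0.004, 1.0, 0.0], [0.708, -0.003, -0.706], [-0.706, 0.003, -0.708]]
force: [0.5, 1.0, -1.6]
opening: 0.641
grasp_force: 29.9
```

```bash
python3 - <<'E'
from h import *
s=bot.read_state();print(s['position'],s['joint_positions'],s['opening'])
c=cap('wrist','w3');print(c['eye']);print(proj(c,[[.56,-.018,.1075]]))
c=cap('top','t3');
E
```

```text
[0.5621 0.0931 0.1896] [ 18.1459  40.3252  86.11   -43.7869  75.9062  38.1991] 0.6414610387489632
[0.562  0.2492 0.2464]
[[320.2629 214.4017]]
```

View pics/w3.png

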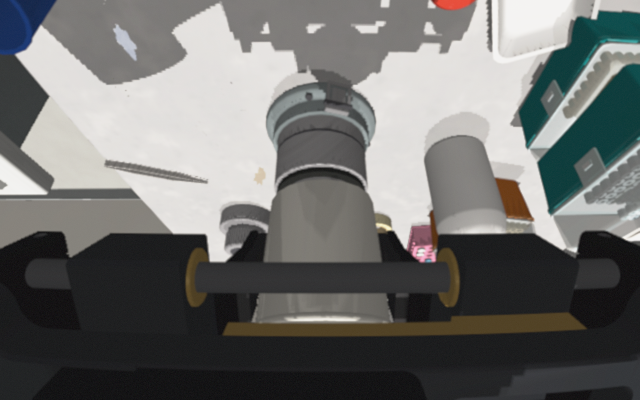

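```bash
python3 - <<'E'
from h import *
c=viewer.capture('wrist')
a=np.linspace(0,2*np.pi,8,endpoint=False)
J=np.array([.561,-.019])
for r,z in((.058,.014),(.0485,.03),(.0435,.084)): print(z,proj(c,np.c_[J[0]+r*np.cos(a),J[1]+r*np.sin(a),0*a+z])[[0,2,4]].round(0).tolist())
s=bot.read_state();b=(np.array(s['position']),np.array(s['tcp_rot']))
C=np.array([.561,J[1]+.035,.158])
for th in (0,15,30,45,60,75,85): rel(C+.008*tool(0,45+th)[:,2],tool(0,45+th),b)
R=tool(0,130);b=(C+.008*R[:,2],R)
for th in (90,95,100,105,110): rel(C+.008*tool(0,45+th)[:,2],tool(0,45+th),b)
E
```

```text
0.014 [[379.0, 136.0], [324.0, 94.0], [269.0, 136.0]]
0.03 [[371.0, 148.0], [324.0, 114.0], [276.0, 148.0]]
0.084 [[370.0, 194.0], [324.0, 166.0], [278.0, 194.0]]
row [-0.1127  0.006   0.2898] [ 0.0005 -0.0004  0.0004] dist 0.093 ang 0.1
row [-0.1057  0.006   0.2889] [0.0004 0.0829 0.0004] dist 0.092 ang 14.9
row [-0.0993  0.006   0.2862] [0.0003 0.1662 0.0005] dist 0.091 ang 29.9
row [-0.0938  0.006   0.282 ] [0.0003 0.2496 0.0005] dist 0.089 ang 44.9
row [-0.0895  0.006   0.2765] [0.0002 0.3329 0.0006] dist 0.087 ang 59.9
row [-0.0869  0.0061  0.27  ] [0.0001 0.4162 0.0006] dist 0.085 ang 74.9
row [-0.0861  0.0061  0.2655] [0.0001 0.4718 0.0007] dist 0.084 ang 84.9
row [ 0.0023  0.     -0.0001] [0.     0.0278 0.    ] dist 0.001 ang 5.0
row [ 0.0046  0.     -0.0004] [0.     0.0556 0.    ] dist 0.001 ang 10.0
row [ 0.0069  0.     -0.0009] [0.     0.0833 0.    ] dist 0.002 ang 15.0
row [ 0.0091  0.     -0.0016] [0.     0.1111 0.    ] dist 0.003 ang 20.0
row [ 0.0113  0.     -0.0025] [0.     0.1389 0.    ] dist 0.003 ang 25.0
```

```bash
python3 - <<'E'
from h import *
im=cv2.imread('pics/w3.png');c=viewer.capture('wrist')
a=np.linspace(0,2*np.pi,90,endpoint=False);k=5;x0,y0=250,65
big=cv2.resize(im[y0:y0+118,x0:x0+145],None,fx=k,fy=k,interpolation=cv2.INTER_CUBIC)
for J,col in (((.559,-.019),(0,0,255)),):
  for r,z in((.058,.0),(.058,.014),(.0485,.03),(.0435,.084)):
    q=(proj(c,np.c_[J[0]+r*np.cos(a),J[1]+r*np.sin(a),0*a+z])-[x0,y0]+.5)*k;cv2.polylines(big,[q.astype(int)],True,col,1)
cv2.imwrite('pics/z3.png',big)
E
```

```text
(no output)
```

View pics/z3.png

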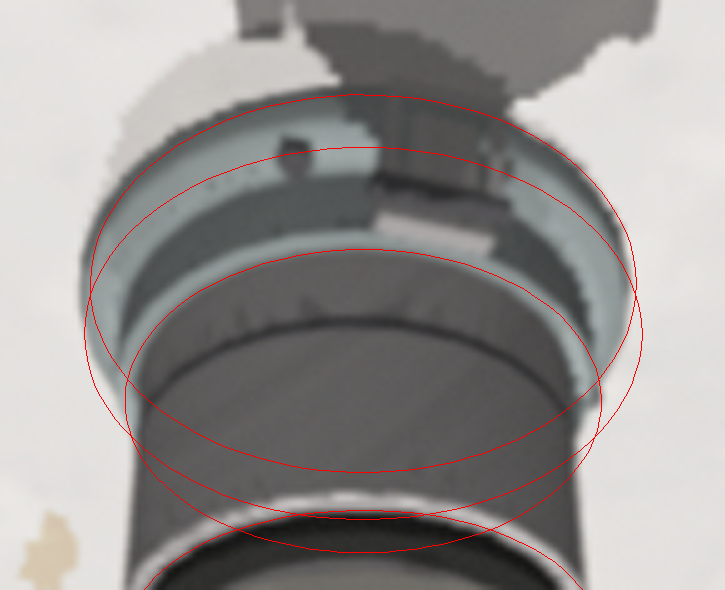

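>>> move_arm:
  increments:
    - [-0.02, -0.002, 0.05, 0.0, 0.01, 0, 0]
    - [-0.045, -0.004, 0.11, 0.0, 0.03, 0, 0]
    - [-0.07, -0.004, 0.17, 0.0, 0.06, 0, 0]
    - [-0.09, -0.004, 0.22, 0.0, 0.09, 0, 0]
    - [-0.095, -0.004, 0.265, 0.0, 0.125, 0, 0]
    - [-0.095, -0.004, 0.282, 0.0, 0.16, 0, 0]
    - [-0.092, -0.004, 0.28, 0.0, 0.19, 0, 0]
    - [-0.091, -0.004, 0.279, 0.0, 0.22, 0, 0]
    - [-0.089, -0.004, 0.2775, 0.0, 0.2496, 0, 0]
    - [-0.089, -0.004, 0.2775, 0.0, 0.2496, 0, 0]

```text
time_s: 7.87
position: [0.559, 0.016, 0.1514]
tcp_rot: [[0.001, 1.0, 0.003], [1.0, -0.001, 0.001], [0.001, 0.003, -1.0]]
force: [0.6, -0.5, -1.6]
opening: 0.642
grasp_force: 29.9
```

```bash
python3 - <<'E'
from h import *
s=bot.read_state();print(s['position'],s['joint_positions'],s['opening'],s['force'])
C=np.array([.558,-.017+.035,.158])
for th in (45,60,75,85): rel(C+.008*tool(0,45+th)[:,2],tool(0,45+th))
E
```

```text
[0.559  0.016  0.1514] [-9.8521 31.4793 96.2233  0.1119 52.1297 -9.8773] 0.6424951114292133 [ 0.5867 -0.4905 -1.617 ]
row [ 0.0065 -0.0035  0.0046] [ 0.001  -0.0003 -0.0002] dist 0.003 ang 0.2
row [ 0.0134 -0.0035  0.0037] [ 0.001   0.083  -0.0001] dist 0.004 ang 14.9
row [ 0.0199 -0.0035  0.001 ] [0.001  0.1663 0.    ] dist 0.006 ang 29.9
row [ 0.0237 -0.0034 -0.0016] [0.001  0.2219 0.0001] dist 0.007 ang 39.9
```

>>> move_arm:
  increments:
    - [0.009, -0.0035, 0.004, 0.0, 0.028, 0, 0]
    - [0.0115, -0.0035, 0.004, 0.0, 0.056, 0, 0]
    - [0.0134, -0.0035, 0.0037, 0.0, 0.083, 0, 0]
    - [0.0155, -0.0035, 0.003, 0.0, 0.111, 0, 0]
    - [0.018, -0.0035, 0.002, 0.0, 0.139, 0, 0]
    - [0.0199, -0.0035, 0.001, 0.0, 0.166, 0, 0]
    - [0.0215, -0.0035, 0, 0.0, 0.19, 0, 0]
    - [0.023, -0.0035, -0.001, 0.0, 0.21, 0, 0]
    - [0.0237, -0.0035, -0.0016, 0.0, 0.222, 0, 0]
    - [0.0237, -0.0035, -0.0016, 0.0, 0.222, 0, 0]

```text
time_s: 8.7
position: [0.5572, 0.025, 0.1496]
tcp_rot: [[-0.001, 1.0, -0.004], [0.767, 0.003, 0.641], [0.641, -0.002, -0.767]]
force: [-0.2, -0.3, -2.0]
opening: 0.642
grasp_force: 29.9
```

```bash
python3 - <<'E'
from h import *
s=bot.read_state();print(s['position'],s['joint_positions'],s['opening'],s['force'])
C=np.array([.558,-.017+.035,.158])
for th in (85,95,105,112): rel(C+.008*tool(0,45+th)[:,2],tool(0,45+th))
c=cap('scene','s4');c2=cap('top','t4')
a=cv2.resize(c['image'][150:250,260:390],None,fx=3,fy=3,interpolation=2);b=cv2.resize(c2['image'][150:250,270:400],None,fx=3,fy=3,interpolation=2)
cv2.imwrite('pics/z4.png',np.hstack([a,b]))
E
```

```text
[0.5572 0.025  0.1496] [-27.352   39.055   95.2474  36.8736  71.1724 -47.7655] 0.6422760742466319 [-0.2264 -0.264  -2.0288]
row [-0.0001  0.0027 -0.0098] [-0.0012  0.0006  0.0003] dist 0.003 ang 0.2
row [ 0.0046  0.0027 -0.0102] [-0.0012  0.0562  0.0002] dist 0.003 ang 10.1
row [ 0.0091  0.0027 -0.0114] [-0.0012  0.1117  0.0001] dist 0.004 ang 20.1
row [ 0.012   0.0027 -0.0127] [-0.0012  0.1506  0.    ] dist 0.005 ang 27.1
```

View pics/z4.png

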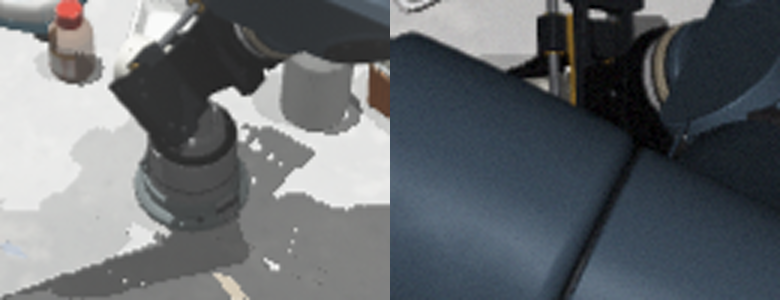

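>>> move_arm:
  increments:
    - [0.001, 0.003, -0.01, -0.001, 0.014, 0, 0]
    - [0.002, 0.003, -0.01, -0.001, 0.028, 0, 0]
    - [0.003, 0.003, -0.01, -0.001, 0.042, 0, 0]
    - [0.0046, 0.003, -0.0102, -0.001, 0.056, 0, 0]
    - [0.006, 0.003, -0.0105, -0.001, 0.07, 0, 0]
    - [0.007, 0.003, -0.011, -0.001, 0.084, 0, 0]
    - [0.008, 0.003, -0.011, -0.001, 0.098, 0, 0]
    - [0.0091, 0.003, -0.0114, -0.001, 0.112, 0, 0]
    - [0.0091, 0.003, -0.0114, -0.001, 0.112, 0, 0]
    - [0.0091, 0.003, -0.0114, -0.001, 0.112, 0, 0]

```text
time_s: 9.63
position: [0.5592, 0.0253, 0.1555]
tcp_rot: [[-0.003, 1.0, 0.001], [0.5, 0.0, 0.866], [0.866, 0.004, -0.5]]
force: [-0.4, -0.5, -1.0]
opening: 0.64
grasp_force: 29.8
```

>>> move_arm:
  increments:
    - [0.0015, 0, -0.001, 0, 0.02, 0, 0]
    - [0.003, 0, -0.0015, 0, 0.04, 0, 0]
    - [0.003, 0, -0.0015, 0, 0.04, 0, 0]
    - [0.003, 0, -0.0015, 0, 0.04, 0, 0]
    - [0.003, 0, -0.0015, 0, 0.04, 0, 0]
    - [0.003, 0, -0.0015, 0, 0.04, 0, 0]

```text
time_s: 10.13
position: [0.5595, 0.0249, 0.1573]
tcp_rot: [[-0.005, 1.0, 0.003], [0.387, -0.001, 0.922], [0.922, 0.006, -0.387]]
force: [0.3, -0.4, -1.0]
opening: 0.645
grasp_force: 29.8
```

```bash
python3 - <<'E'
from h import *
s=bot.read_state();print(s['position'],s['opening'],s['force'])
C=np.array([.558,.07,.20])
R=tool(0,135);rel(C+.008*R[:,2],R)
R=tool(0,90);rel(C+.008*R[:,2],R)
E
```

```text
[0.5595 0.0249 0.1573] 0.6449474583191336 [ 0.3086 -0.3548 -1.0461]
row [ 0.1795 -0.0045  0.1083] [ 0.0012 -0.1235  0.0015] dist 0.063 ang 22.2
row [ 0.165  -0.0045  0.0939] [ 0.0018 -0.3735  0.0009] dist 0.057 ang 67.2
```

>>> move_arm:
  increments:
    - [0.04, -0.0045, 0.02, 0, -0.03, 0, 0]
    - [0.09, -0.0045, 0.05, 0, -0.065, 0, 0]
    - [0.14, -0.0045, 0.08, 0, -0.1, 0, 0]
    - [0.179, -0.0045, 0.108, 0, -0.135, 0, 0]
    - [0.178, -0.0045, 0.107, 0, -0.17, 0, 0]
    - [0.176, -0.0045, 0.105, 0, -0.208, 0, 0]
    - [0.174, -0.0045, 0.102, 0, -0.246, 0, 0]
    - [0.172, -0.0045, 0.099, 0, -0.284, 0, 0]
    - [0.168, -0.0045, 0.096, 0, -0.322, 0, 0]
    - [0.165, -0.0045, 0.094, 0, -0.36, 0, 0]

```text
time_s: 10.97
position: [0.558, 0.0697, 0.1935]
tcp_rot: [[0.002, 1.0, 0.009], [0.999, -0.002, 0.039], [0.039, 0.009, -0.999]]
force: [-0.1, -0.7, -0.5]
opening: 0.646
grasp_force: 29.9
```

```bash
python3 - <<'E'
from h import *
s=bot.read_state();print(s['position'],s['joint_positions'],s['opening'],s['force'])
C=np.load('C.npy')
R=tool(31,45);rel([C[0],C[1],.10]+.008*R[:,2],R)
for cam in ('top','scene'):
    c=cap(cam,cam+'5')
    print(cam,[(round(d['conf'],2),np.round(d['location']),at(c,d['location'],.007)[:2].round(3)) for d in nets.find_in(cam,'ball_0_center')])
E
```

```text
[0.558  0.0697 0.1935] [-5.4681 28.0677 94.1303  2.6672 57.5355 -6.7961] 0.6455172992785442 [-0.0815 -0.7167 -0.5393]
row [ 0.5991 -0.4364  0.3502] [-0.0622 -0.2549 -0.1665] dist 0.246 ang 55.9
top [(0.55, array([342., 207.]), array([ 0.528, -0.039]))]
scene [(0.59, array([320., 203.]), array([0.576, 0.008]))]
```

View pics/scene5.png

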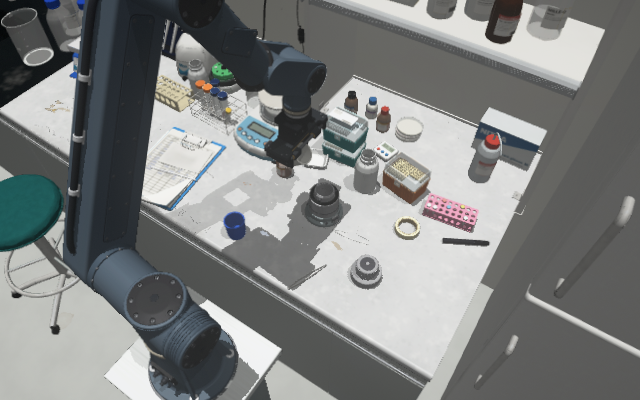

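>>> move_arm:
  increments:
    - [0.04, -0.03, 0.01, -0.006, -0.025, -0.016, 0]
    - [0.1, -0.08, 0.03, -0.012, -0.05, -0.033, 0]
    - [0.18, -0.13, 0.06, -0.018, -0.076, -0.05, 0]
    - [0.26, -0.19, 0.1, -0.025, -0.102, -0.067, 0]
    - [0.35, -0.255, 0.15, -0.033, -0.133, -0.087, 0]
    - [0.43, -0.315, 0.21, -0.041, -0.167, -0.109, 0]
    - [0.51, -0.37, 0.27, -0.049, -0.2, -0.131, 0]
    - [0.57, -0.415, 0.32, -0.056, -0.23, -0.15, 0]
    - [0.599, -0.436, 0.35, -0.062, -0.255, -0.166, 0]
    - [0.599, -0.436, 0.35, -0.062, -0.255, -0.166, 0]

```text
time_s: 12.0
position: [0.4243, 0.2548, 0.0891]
tcp_rot: [[-0.375, 0.856, 0.357], [0.606, 0.517, -0.605], [-0.702, -0.011, -0.712]]
force: [-0.6, -1.3, -1.4]
opening: 0.643
grasp_force: 29.9
```

```bash
python3 - <<'E'
from h import *
s=bot.read_state();print(s['position'],s['opening'],s['force'])
C=np.load('C.npy')
R=tool(31,45);rel([.4302,.2525,.0285],R)
E
```

```text
[0.4243 0.2548 0.0891] 0.6432093716641872 [-0.5705 -1.3176 -1.4351]
row [0.1297 0.0149 0.1556] [-0.0018 -0.0022  0.003 ] dist 0.061 ang 0.8
```

>>> move_arm:
  increments:
    - [0.03, 0.005, 0.035, -0.002, -0.002, 0.003, 0]
    - [0.065, 0.01, 0.078, -0.002, -0.002, 0.003, 0]
    - [0.095, 0.015, 0.113, -0.002, -0.002, 0.003, 0]
    - [0.115, 0.015, 0.138, -0.002, -0.002, 0.003, 0]
    - [0.124, 0.015, 0.15, -0.002, -0.002, 0.003, 0]
    - [0.1275, 0.015, 0.1535, -0.002, -0.002, 0.003, 0]
    - [0.1275, 0.015, 0.1535, -0.002, -0.002, 0.003, 0]

```text
time_s: 12.58
position: [0.4349, 0.2508, 0.0343]
tcp_rot: [[-0.354, 0.86, 0.367], [0.612, 0.51, -0.604], [-0.707, 0.01, -0.708]]
force: [-0.6, -0.3, -0.7]
opening: 0.643
grasp_force: 29.9
```

```bash
python3 - <<'E'
from h import *
s=bot.read_state();print(s['position'],s['tcp_rot'],s['opening'],s['force'])
c=cap('wrist','w6')
E
```

```text
[0.4349 0.2508 0.0343] [[-0.3545  0.8602  0.3667]
 [ 0.6124  0.5099 -0.6041]
 [-0.7066  0.0104 -0.7075]] 0.6426754009262208 [-0.5882 -0.2785 -0.7188]
```

>>> move_arm:
  increments:
    - [0.005, 0, 0.005, 0, 0, 0, 0]
    - [0.009, 0, 0.009, 0, 0, 0, 0]
    - [0.012, 0, 0.012, 0, 0, 0, 0]
    - [0.014, 0, 0.014, 0, 0, 0, 0]
    - [0.014, 0, 0.014, 0, 0, 0, 0]

```text
time_s: 13.05
position: [0.4345, 0.252, 0.0282]
tcp_rot: [[-0.356, 0.859, 0.369], [0.611, 0.512, -0.603], [-0.707, 0.011, -0.707]]
force: [-0.6, -0.1, -1.0]
opening: 0.641
grasp_force: 29.9
```

>>> move_arm:
  increments:
    - [0.0025, 0, 0.0025, 0, 0, 0, 0]
    - [0.0025, 0, 0.0025, 0, 0, 0, 0]
    - [0.0025, 0, 0.0025, 0, 0, 0, 0]

```text
time_s: 13.3
position: [0.4346, 0.2519, 0.0281]
tcp_rot: [[-0.355, 0.859, 0.37], [0.61, 0.512, -0.604], [-0.708, 0.011, -0.706]]
force: [-1.4, 2.4, 5.8]
opening: 0.643
grasp_force: 29.8
```

Contact (about 6 N). Release and back out.

>>> move_arm:
  increments:
    - [0, 0, 0, 0, 0, 0, 0.75]
    - [0, 0, 0, 0, 0, 0, 1]
    - [0, 0, 0, 0, 0, 0, 1]
    - [0, 0, 0, 0, 0, 0, 1]
    - [0, 0, -0.05, 0, 0, 0, 1]
    - [0, 0, -0.12, 0, 0, 0, 1]
    - [0, 0, -0.22, 0, 0, 0, 1]
    - [0, 0, -0.35, 0, 0, 0, 1]
    - [0, 0, -0.45, 0, 0, 0, 1]
    - [0, 0, -0.5, 0, 0, 0, 1]

```text
time_s: 14.13
position: [0.379, 0.3451, 0.1355]
tcp_rot: [[-0.355, 0.858, 0.372], [0.613, 0.514, -0.6], [-0.705, 0.015, -0.709]]
force: [1.7, 0.9, -0.4]
opening: 0.999
grasp_force: 0.0
```

```bash
python3 - <<'E'
from h import *
s=bot.read_state();print(s['position'],s['opening'])
# look pose: camera over the jar (tool down, camera +y of TCP): TCP 0.09 m at -y of jar
c=viewer.capture('wrist');
print([(d['conf'],d['location'],at(c,d['location'],.031)) for d in nets.find_in('wrist','crucible_mid')[:3]])
e=np.array(s['tcp_rot']).T@(np.array(c['eye'])-s['position']);print('cam in tool',e, np.array(s['tcp_rot']).T@np.array(c['orientation']))
R=tool(0,90);rel([.52,.05,.33],R)
rel([.558,-.14,.28],tool(0,90))
E
```

```text
[0.379  0.3451 0.1355] 0.9990792114612514
[(0.81, [208.0, 213.9], array([0.3551, 0.1568, 0.031 ])), (0.65, [320.2, 192.5], array([0.4346, 0.2506, 0.031 ]))]
cam in tool [ 0.0706 -0.0008 -0.1507] [[-0.0005  0.9657  0.2596]
 [ 1.      0.0006 -0.0002]
 [-0.0004  0.2596 -0.9657]]
row [-1.228  -0.0937  0.3025] [0.072  0.2416 0.1611] dist 0.380 ang 53.9
row [-1.544  -0.3136  0.8473] [0.072  0.2416 0.1611] dist 0.537 ang 53.9
```

```bash
python3 - <<'E'
from h import *
rel([.47,.14,.24],tool(15,90))
rel([.558,-.07,.30],tool(0,90),([.47,.14,.24],tool(15,90)))
E
```

```text
row [-0.7731 -0.087   0.2733] [0.0395 0.2469 0.0821] dist 0.247 ang 47.4
row [-0.7521  0.1022 -0.2   ] [0.     0.     0.0833] dist 0.235 ang 15.0
```

>>> move_arm:
  increments:
    - [-0.773, -0.087, 0.273, 0.04, 0.247, 0.082, 1]
    - [-0.773, -0.087, 0.273, 0.04, 0.247, 0.082, 1]
    - [-0.773, -0.087, 0.273, 0.04, 0.247, 0.082, 1]
    - [-0.773, -0.087, 0.273, 0.04, 0.247, 0.082, 1]
    - [-0.773, -0.087, 0.273, 0.04, 0.247, 0.082, 1]
    - [-0.773, -0.087, 0.273, 0.04, 0.247, 0.082, 1]
    - [-0.773, -0.087, 0.273, 0.04, 0.247, 0.082, 1]
    - [-0.773, -0.087, 0.273, 0.04, 0.247, 0.082, 1]

```text
time_s: 14.9
position: [0.4738, 0.131, 0.2399]
tcp_rot: [[-0.243, 0.97, -0.001], [0.97, 0.243, -0.003], [-0.003, -0.002, -1.0]]
force: [0.7, 0.2, 0.2]
opening: 1.0
grasp_force: 0.0
```

>>> move_arm:
  increments:
    - [-0.752, 0.102, -0.2, 0, 0, 0.083, 1]
    - [-0.752, 0.102, -0.2, 0, 0, 0.083, 1]
    - [-0.752, 0.102, -0.2, 0, 0, 0.083, 1]
    - [-0.752, 0.102, -0.2, 0, 0, 0.083, 1]
    - [-0.752, 0.102, -0.2, 0, 0, 0.083, 1]
    - [-0.752, 0.102, -0.2, 0, 0, 0.083, 1]
    - [-0.752, 0.102, -0.2, 0, 0, 0.083, 1]
    - [-0.752, 0.102, -0.2, 0, 0, 0.083, 1]

```text
time_s: 15.57
position: [0.5563, -0.0734, 0.2976]
tcp_rot: [[0.005, 1.0, -0.009], [1.0, -0.005, -0.004], [-0.004, -0.009, -1.0]]
force: [-0.1, 0.6, -0.9]
opening: 0.999
grasp_force: 0.0
```

```bash
python3 - <<'E'
from h import *
s=bot.read_state();print(s['position'],s['opening'],s['joint_positions'])
c=cap('wrist','w7');J=(.558,-.017);q=proj(c,[[*J,.1075]]);print(q)
print([(round(d['conf'],2),np.round(d['location'])) for d in nets.find_in('wrist','ball_0_center')])
x0,y0=(q[0]-[75,60]).astype(int);y0=max(y0,0);x0=max(x0,0);print(x0,y0)
a=np.linspace(0,2*np.pi,90,endpoint=False);k=5
big=cv2.resize(c['image'][y0:y0+120,x0:x0+150],None,fx=k,fy=k,interpolation=cv2.INTER_CUBIC)
for r,z in((.025,.1075),(.0435,.084)):
    q=(proj(c,np.c_[J[0]+r*np.cos(a),J[1]+r*np.sin(a),0*a+z])-[x0,y0]+.5)*k;cv2.polylines(big,[q.astype(int)],True,(0,0,255),1)
cv2.imwrite('pics/z7.png',big)
E
```

```text
[ 0.5563 -0.0734  0.2976] 0.999469088057868 [-18.7159  21.4585  86.5102  -0.4167  72.4223 -18.2761]
[[325.418  122.9206]]
[(0.69, array([318.,  85.]))]
250 62
```

View pics/z7.png

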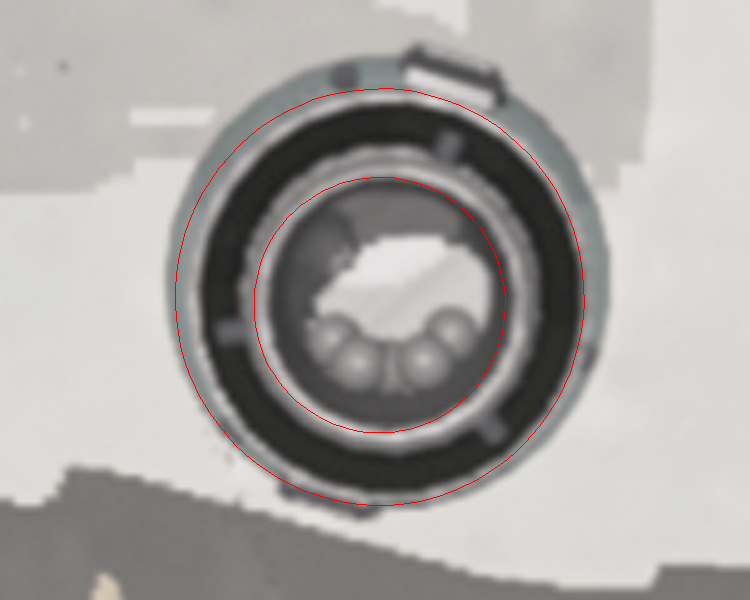

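```bash
python3 - <<'E'
from h import *
c=viewer.capture('wrist');g=cv2.cvtColor(c['image'],cv2.COLOR_BGR2GRAY)
x0,y0=250,62;sub=cv2.resize(g[y0:y0+120,x0:x0+150],None,fx=5,fy=5,interpolation=cv2.INTER_CUBIC)
m=((sub<60)*255).astype(np.uint8)
# flood radial: for ring centre guess, walk outward along rays for edges
cx,cy=392,300
def edge(r0,r1,sign):
    P=[]
    for a in np.radians(np.arange(0,360,4)):
        r=np.arange(r0,r1,1.);q=np.c_[cx+r*np.cos(a),cy+r*np.sin(a)]
        v=cv2.GaussianBlur(cv2.remap(sub,q[:,:1].astype(np.float32),q[:,1:].astype(np.float32),1).astype(np.float32),(1,9),2).ravel()
        i=np.argmax(sign*np.gradient(v));P.append(q[i])
    P=np.array(P,np.float32)
    for _ in range(4):
        (ex,ey),(A,B),t=cv2.fitEllipse(P)
        d=np.hypot(P[:,0]-ex,P[:,1]-ey)-(A+B)/4;P=P[np.abs(d-np.median(d))<8] if (np.abs(d-np.median(d))<8).sum()>20 else P
    print('n',len(P),ex,ey,A,B);return np.array([ex,ey])/5+[x0,y0]-.4
for nm,(r0,r1,sg,z) in dict(black_outer=(165,215,1,.09),black_inner=(130,165,-1,.098),bore=(95,130,1,.1075)).items():
    e=edge(r0,r1,sg);print(nm,e,at(c,e,z))
J=at(c,edge(165,215,1),.09)
for p in ((448,145),(231,332),(493,430)):
    w=at(c,np.array(p)/5+[x0,y0]-.4,.097);d=w-J;print('pin',w,np.hypot(d[0],d[1]),np.degrees(np.arctan2(d[1],d[0])),np.degrees(np.arctan2(d[1],d[0]))%120)
E
```

```text
n 90 398.0903625488281 310.9280700683594 381.21356201171875 389.4648132324219
black_outer [329.2181 123.7856] [ 0.5606 -0.0162  0.09  ]
n 87 395.20477294921875 307.6169128417969 291.5561218261719 299.3507080078125
black_inner [328.641  123.1234] [ 0.5599 -0.0151  0.098 ]
n 81 395.9053955078125 306.4044189453125 228.4629669189453 244.60098266601562
bore [328.7811 122.8809] [ 0.5599 -0.0145  0.1075]
n 90 398.0903625488281 310.9280700683594 381.21356201171875 389.4648132324219
pin [0.5704 0.017  0.097 ] 0.03456742591320802 73.42186874432096 73.42186874432096
pin [ 0.5261 -0.02    0.097 ] 0.03469652262464073 -173.59385184164384 66.40614815835616
pin [ 0.5803 -0.0402  0.097 ] 0.031176240772197966 -50.61291656709076 69.38708343290924
```

>>> move_arm:
  increments:
    - [-0.667, -0.37, 0.06, 0, 0, 0, 1]
    - [-0.667, -0.37, 0.06, 0, 0, 0, 1]
    - [-0.667, -0.37, 0.06, 0, 0, 0, 1]
    - [-0.667, -0.37, 0.06, 0, 0, 0, 1]
    - [-0.667, -0.37, 0.06, 0, 0, 0, 1]
    - [-0.667, -0.37, 0.06, 0, 0, 0, 1]
    - [-0.667, -0.37, 0.06, 0, 0, 0, 1]
    - [-0.667, -0.37, 0.06, 0, 0, 0, 1]
    - [-0.667, -0.37, 0.06, 0, 0, 0, 1]

```text
time_s: 16.47
position: [0.4457, -0.2704, 0.2826]
tcp_rot: [[0.001, 1.0, -0.006], [1.0, -0.001, -0.003], [-0.003, -0.006, -1.0]]
force: [0.6, 0.3, 0.2]
opening: 0.996
grasp_force: 0.0
```

```bash
python3 - <<'E'
from h import *
s=bot.read_state();print(s['position'])
c=cap('wrist','w8');d=nets.find_in('wrist','lid_grip');print([(x['conf'],x['location'],at(c,x['location'],.05)) for x in d])
g=cv2.cvtColor(c['image'],cv2.COLOR_BGR2GRAY)
p=proj(c,[[.443,-.223,.062]])[0];print(p)
x0,y0=(p-[50,50]).astype(int)
h=cv2.HoughCircles(cv2.GaussianBlur(g,(0,0),1),cv2.HOUGH_GRADIENT_ALT,1.5,4,param1=150,param2=.6,minRadius=15,maxRadius=75)
if h is not None:
    for x,y,r in h[0]: 
        if np.hypot(x-p[0],y-p[1])<60: print(x,y,r,at(c,[x,y],.062),at(c,[x,y],.027))
f=np.linalg.norm(proj(c,[[.443+.03,-.223,.062]])[0]-p);print('r_px grip',f)
E
```

```text
[ 0.4457 -0.2704  0.2826]
[(0.69, [321.0, 132.7], array([ 0.4428, -0.2263,  0.05  ]))]
[321.0608 130.4483]
319.5 136.5 23.59815 [ 0.4413 -0.2295  0.062 ] [ 0.4408 -0.2323  0.027 ]
319.5 136.5 35.994125 [ 0.4413 -0.2295  0.062 ] [ 0.4408 -0.2323  0.027 ]
r_px grip 27.532784620616972
```

```bash
python3 - <<'E'
from h import *
from scipy.optimize import least_squares
c=viewer.capture('wrist');g=cv2.cvtColor(c['image'],cv2.COLOR_BGR2GRAY).astype(np.float32)
A=np.radians(np.arange(0,360,3))
def samp(P,r,z):
    q=proj(c,np.c_[P[0]+r*np.cos(A),P[1]+r*np.sin(A),0*A+z]).astype(np.float32)
    return cv2.remap(g,q[:,:1],q[:,1:],cv2.INTER_CUBIC).ravel()
for nm,r0,z in (('skirt',.042,.027),('grip',.030,.062)):
    best=[]
    for x in np.arange(.434,.450,.0005):
        for y in np.arange(-.24,-.216,.0005):
            d=samp((x,y),r0+.0012,z)-samp((x,y),r0-.0012,z); best.append((np.median(np.abs(d)),np.abs(np.median(d)),x,y))
    B=np.array(best);print(nm,B[B[:,0].argsort()[::-1][:4]].round(4).tolist(),B[B[:,1].argsort()[::-1][:4]].round(4).tolist())
E
```

```text
skirt [[22.021, 0.6945, 0.441, -0.2325], [20.5891, 6.5833, 0.442, -0.2315], [20.2787, 2.421, 0.4415, -0.232], [19.9822, 0.0001, 0.441, -0.233]] [[16.0589, 15.7926, 0.442, -0.229], [15.967, 15.5693, 0.4415, -0.2295], [15.3911, 15.1589, 0.442, -0.2295], [15.2177, 14.5307, 0.4415, -0.229]]
grip [[35.8313, 35.8313, 0.442, -0.23], [33.791, 33.791, 0.442, -0.2295], [32.5653, 32.5653, 0.4415, -0.23], [31.7961, 31.7961, 0.4415, -0.2295]] [[35.8313, 35.8313, 0.442, -0.23], [33.791, 33.791, 0.442, -0.2295], [32.5653, 32.5653, 0.4415, -0.23], [31.7961, 31.7961, 0.4415, -0.2295]]
```

```bash
python3 - <<'E'
from h import *
R=tool(0,90);rel([.442,-.230,.11],R);rel([.442,-.230,.042],R,([.442,-.230,.11],R))
E
```

```text
row [ 0.1375 -0.011   0.5761] [-0.0016  0.0014  0.0002] dist 0.178 ang 0.4
row [0.     0.     0.2267] [0. 0. 0.] dist 0.068 ang 0.0
```

>>> move_arm:
  increments:
    - [0.137, -0.011, 0.1, -0.0016, 0.0014, 0, 1]
    - [0.137, -0.011, 0.22, -0.0016, 0.0014, 0, 1]
    - [0.137, -0.011, 0.35, -0.0016, 0.0014, 0, 1]
    - [0.137, -0.011, 0.47, -0.0016, 0.0014, 0, 1]
    - [0.137, -0.011, 0.54, -0.0016, 0.0014, 0, 1]
    - [0.137, -0.011, 0.576, -0.0016, 0.0014, 0, 1]
    - [0.137, -0.011, 0.576, -0.0016, 0.0014, 0, 1]
    - [0.137, -0.011, 0.576, -0.0016, 0.0014, 0, 1]

```text
time_s: 17.28
position: [0.4419, -0.231, 0.1097]
tcp_rot: [[0.0, 1.0, -0.001], [1.0, -0.0, 0.0], [0.0, -0.001, -1.0]]
force: [-0.3, -0.6, -0.1]
opening: 0.999
grasp_force: 0.0
```

```bash
python3 - <<'E'
from h import *
rel([.442,-.230,.042],tool(0,90))
E
```

```text
row [0.0032 0.0006 0.2258] [-0.0003 -0.0002 -0.0002] dist 0.068 ang 0.1
```

>>> move_arm:
  increments:
    - [0.002, 0, 0.06, 0, 0, 0, 1]
    - [0.002, 0, 0.12, 0, 0, 0, 1]
    - [0.002, 0, 0.18, 0, 0, 0, 1]
    - [0.002, 0, 0.226, 0, 0, 0, 1]
    - [0.002, 0, 0.226, 0, 0, 0, 1]
    - [0.002, 0, 0.226, 0, 0, 0, 0]
    - [0.002, 0, 0.226, 0, 0, 0, 0]
    - [0.002, 0, 0.226, 0, 0, 0, 0]
    - [0.002, 0, 0.226, 0, 0, 0, 0]
    - [0.002, 0, 0.226, 0, 0, 0, 0]

```text
time_s: 18.12
position: [0.442, -0.2317, 0.0431]
tcp_rot: [[0.002, 1.0, 0.001], [1.0, -0.002, -0.002], [-0.002, 0.001, -1.0]]
force: [0.9, -0.1, -0.8]
opening: 0.705
grasp_force: 0.0
```

>>> move_arm:
  increments:
    - [0, 0, 0, 0, 0, 0, 0]
    - [0, 0, 0, 0, 0, 0, 0]
    - [0, 0, 0, 0, 0, 0, 0]
    - [0, 0, 0, 0, 0, 0, 0]

```text
time_s: 18.45
position: [0.442, -0.2317, 0.043]
tcp_rot: [[0.002, 1.0, 0.001], [1.0, -0.002, -0.001], [-0.001, 0.001, -1.0]]
force: [-0.5, 0.6, 6.5]
opening: 0.68
grasp_force: 30.0
```

>>> move_arm:
  increments:
    - [0, 0, -0.03, 0, 0, 0, 0]
    - [0, 0, -0.1, 0, 0, 0, 0]
    - [0, 0, -0.18, 0, 0, 0, 0]
    - [0, 0, -0.26, 0, 0, 0, 0]
    - [0.05, 0.03, -0.34, 0, 0, 0, 0]
    - [0.12, 0.07, -0.4, 0, 0, 0, 0]
    - [0.19, 0.1, -0.43, 0, 0, 0, 0]
    - [0.26, 0.14, -0.43, 0, 0, 0, 0]
    - [0.33, 0.18, -0.43, 0, 0, 0, 0]
    - [0.4, 0.22, -0.43, 0, 0, 0, 0]

```text
time_s: 19.28
position: [0.5073, -0.1101, 0.1715]
tcp_rot: [[0.002, 1.0, -0.001], [1.0, -0.002, 0.0], [0.0, -0.001, -1.0]]
force: [-0.4, 0.4, -3.6]
opening: 0.681
grasp_force: 30.0
```

```bash
python3 - <<'E'
from h import *
s=bot.read_state();print(s['position'],s['opening'],s['force'])
rel([.5597,-.0167,.165],tool(0,90))
E
```

```text
[ 0.5073 -0.1101  0.1715] 0.6809687892849469 [-0.4134  0.4482 -3.5551]
row [0.3118 0.1739 0.0214] [-0.0004 -0.     -0.0007] dist 0.107 ang 0.1
```

>>> move_arm:
  increments:
    - [0.06, 0.034, 0.005, 0, 0, 0, 0]
    - [0.13, 0.072, 0.01, 0, 0, 0, 0]
    - [0.2, 0.111, 0.015, 0, 0, 0, 0]
    - [0.26, 0.145, 0.02, 0, 0, 0, 0]
    - [0.3, 0.167, 0.0214, 0, 0, 0, 0]
    - [0.312, 0.174, 0.0214, 0, 0, 0, 0]
    - [0.312, 0.174, 0.0214, 0, 0, 0, 0]
    - [0.312, 0.174, 0.0214, 0, 0, 0, 0]
    - [0.312, 0.174, 0.0214, 0, 0, 0, 0]

```text
time_s: 20.03
position: [0.5595, -0.0189, 0.1647]
tcp_rot: [[0.003, 1.0, -0.001], [1.0, -0.003, -0.001], [-0.001, -0.001, -1.0]]
force: [-0.0, -0.3, -2.2]
opening: 0.681
grasp_force: 30.0
```

```bash
python3 - <<'E'
from h import *
s=bot.read_state();print(s['position'],s['opening'],s['force'],s['moment'],s['joint_positions'])
rel([.5597,-.0167,.1435],tool(0,90))
for cam in ('top','scene'):
    c=cap(cam,cam+'9');
    for t,z in (('crucible_mid',.031),('tape_roll',.01),('hdpe_bottle',.073),('reagent_2',.046)): print(cam,t,[(round(d['conf'],2),at(c,d['location'],z)[:2].round(3)) for d in nets.find_in(cam,t)[:3]])
E
```

```text
[ 0.5595 -0.0189  0.1647] 0.6809413926583645 [-0.0091 -0.3114 -2.1574] [-0.1105 -0.0001  0.0235] [-13.346   30.4752  95.3562  -0.0591  54.2134 -13.1413]
row [0.0074 0.0007 0.0707] [-0.0003  0.0002 -0.0009] dist 0.021 ang 0.2
top crucible_mid [(0.81, array([0.439, 0.263]))]
top tape_roll [(0.68, array([ 0.647, -0.275]))]
top hdpe_bottle [(0.72, array([ 0.738, -0.076]))]
top reagent_2 [(0.89, array([0.617, 0.169]))]
scene crucible_mid [(0.76, array([0.359, 0.158])), (0.72, array([0.429, 0.25 ]))]
scene tape_roll [(0.9, array([ 0.617, -0.259]))]
scene hdpe_bottle [(0.82, array([ 0.704, -0.068]))]
scene reagent_2 [(0.91, array([0.602, 0.173])), (0.22, array([ 0.626, -0.251]))]
```

>>> move_arm:
  increments:
    - [0.006, 0, 0.012, 0, 0, 0, 0]
    - [0.006, 0, 0.024, 0, 0, 0, 0]
    - [0.006, 0, 0.036, 0, 0, 0, 0]
    - [0.006, 0, 0.046, 0, 0, 0, 0]
    - [0.006, 0, 0.054, 0, 0, 0, 0]
    - [0.006, 0, 0.06, 0, 0, 0, 0]
    - [0.006, 0, 0.064, 0, 0, 0, 0]
    - [0.006, 0, 0.064, 0, 0, 0, 0]

```text
time_s: 21.2
position: [0.5603, -0.0164, 0.1454]
tcp_rot: [[0.002, 1.0, 0.0], [1.0, -0.002, -0.001], [-0.001, 0.0, -1.0]]
force: [0.5, -0.5, -2.9]
opening: 0.683
grasp_force: 30.0
```

>>> move_arm:
  increments:
    - [0, 0, 0.003, 0, 0, 0, 0]
    - [0, 0, 0.006, 0, 0, 0, 0]
    - [0, 0, 0.009, 0, 0, 0, 0]
    - [0, 0, 0.011, 0, 0, 0, 0]
    - [0, 0, 0.011, 0, 0, 0, 0]

```text
time_s: 21.62
position: [0.5608, -0.0168, 0.1425]
tcp_rot: [[0.002, 1.0, 0.001], [1.0, -0.002, -0.002], [-0.002, 0.001, -1.0]]
force: [0.5, -2.3, -1.8]
opening: 0.679
grasp_force: 30.0
```

>>> move_arm:
  increments:
    - [0, 0, 0.003, 0, 0, 0, 0]
    - [0, 0, 0.004, 0, 0, 0, 0]
    - [0, -0.0003, 0.004, 0, 0, 0.015, 0]
    - [0, -0.0006, 0.004, 0, 0, 0.03, 0]
    - [0, -0.0009, 0.004, 0, 0, 0.045, 0]
    - [0, -0.001, 0.004, 0, 0, 0.06, 0]
    - [0.0002, -0.0013, 0.004, 0, 0, 0.075, 0]

```text
time_s: 22.2
position: [0.5611, -0.0168, 0.1418]
tcp_rot: [[0.236, 0.972, 0.003], [0.972, -0.236, -0.002], [-0.001, 0.004, -1.0]]
force: [1.8, -3.7, 1.7]
opening: 0.686
grasp_force: 30.0
```

>>> move_arm:
  increments:
    - [0, -0.0003, 0.0005, 0, 0, 0.016, 0]
    - [0, -0.0006, 0.0005, 0, 0, 0.032, 0]
    - [0, -0.0009, 0.0005, 0, 0, 0.048, 0]
    - [0, -0.001, 0.0005, 0, 0, 0.064, 0]
    - [0.0002, -0.0013, 0.0005, 0, 0, 0.08, 0]

```text
time_s: 22.62
position: [0.5608, -0.0166, 0.1418]
tcp_rot: [[0.47, 0.883, 0.003], [0.883, -0.47, -0.002], [-0.0, 0.004, -1.0]]
force: [0.9, -2.5, 3.3]
opening: 0.681
grasp_force: 30.0
```

>>> move_arm:
  increments:
    - [0, -0.0003, 0, 0, 0, 0.016, 0]
    - [0, -0.0006, 0, 0, 0, 0.032, 0]
    - [0, -0.0009, 0, 0, 0, 0.048, 0]
    - [0, -0.001, 0, 0, 0, 0.064, 0]
    - [0.0002, -0.0013, 0, 0, 0, 0.08, 0]

```text
time_s: 23.03
position: [0.5606, -0.0165, 0.1418]
tcp_rot: [[0.675, 0.737, 0.004], [0.738, -0.675, -0.002], [0.001, 0.004, -1.0]]
force: [0.8, -2.6, 2.0]
opening: 0.68
grasp_force: 30.0
```

>>> move_arm:
  increments:
    - [0, -0.0003, 0.0003, 0, 0, 0.016, 0]
    - [0, -0.0006, 0.0003, 0, 0, 0.032, 0]
    - [0, -0.0009, 0.0003, 0, 0, 0.048, 0]
    - [0, -0.001, 0.0003, 0, 0, 0.064, 0]
    - [0.0002, -0.0013, 0.0003, 0, 0, 0.08, 0]

```text
time_s: 23.45
position: [0.5605, -0.0164, 0.1419]
tcp_rot: [[0.837, 0.547, 0.004], [0.547, -0.837, -0.003], [0.002, 0.005, -1.0]]
force: [1.0, -4.9, 3.7]
opening: 0.682
grasp_force: 30.0
```

>>> move_arm:
  increments:
    - [0, -0.0003, 0, 0, 0, 0.016, 0]
    - [0, -0.0006, 0, 0, 0, 0.032, 0]
    - [0, -0.0009, 0, 0, 0, 0.048, 0]
    - [0, -0.001, 0, 0, 0, 0.064, 0]
    - [0.0002, -0.0013, 0, 0, 0, 0.08, 0]

```text
time_s: 23.87
position: [0.5602, -0.0161, 0.1419]
tcp_rot: [[0.947, 0.322, 0.004], [0.322, -0.947, -0.003], [0.002, 0.004, -1.0]]
force: [-0.4, -4.4, 4.3]
opening: 0.678
grasp_force: 30.0
```

>>> move_arm:
  increments:
    - [0, 0.001, 0.0003, 0, 0, 0.016, 0]
    - [0, 0.001, 0.0003, 0, 0, 0.032, 0]
    - [0, 0.001, 0.0003, 0, 0, 0.048, 0]
    - [0, 0.001, 0.0003, 0, 0, 0.064, 0]
    - [0.0002, 0.001, 0.0003, 0, 0, 0.08, 0]

```text
time_s: 24.28
position: [0.5601, -0.016, 0.1419]
tcp_rot: [[0.997, 0.076, 0.003], [0.076, -0.997, -0.002], [0.003, 0.002, -1.0]]
force: [-0.7, -3.3, 6.2]
opening: 0.681
grasp_force: 30.0
```

>>> move_arm:
  increments:
    - [0, -0.0003, 0, 0, 0, 0.016, 0]
    - [0, -0.0006, 0, 0, 0, 0.032, 0]
    - [0, -0.0009, 0, 0, 0, 0.048, 0]
    - [0, -0.001, 0, 0, 0, 0.064, 0]
    - [0.0002, -0.0013, 0, 0, 0, 0.08, 0]

```text
time_s: 24.7
position: [0.5602, -0.0157, 0.142]
tcp_rot: [[0.985, -0.175, 0.003], [-0.175, -0.985, -0.002], [0.004, 0.002, -1.0]]
force: [0.3, -2.7, 3.8]
opening: 0.685
grasp_force: 30.0
```

>>> move_arm:
  increments:
    - [0, 0, 0.001, 0, 0, 0.014, 0]
    - [0, 0, 0.002, 0, 0, 0.028, 0]
    - [0, 0, 0.002, 0, 0, 0.042, 0]
    - [0, 0, 0.002, 0, 0, 0.056, 0]
    - [0, 0, 0.002, 0, 0, 0.07, 0]

```text
time_s: 25.12
position: [0.5586, -0.0145, 0.1396]
tcp_rot: [[0.922, -0.387, -0.001], [-0.387, -0.922, 0.001], [-0.001, -0.0, -1.0]]
force: [0.6, -2.3, -4.1]
opening: 0.68
grasp_force: 30.0
```

>>> move_arm:
  increments:
    - [0, 0, 0, 0, 0, 0.014, 0]
    - [0, 0, 0, 0, 0, 0.028, 0]
    - [0, 0, 0, 0, 0, 0.042, 0]
    - [0, 0, 0, 0, 0, 0.056, 0]
    - [0, 0, 0, 0, 0, 0.07, 0]

```text
time_s: 25.53
position: [0.5593, -0.0145, 0.1417]
tcp_rot: [[0.817, -0.577, 0.001], [-0.577, -0.817, -0.0], [0.001, -0.0, -1.0]]
force: [-1.1, 0.3, 11.5]
opening: 0.684
grasp_force: 30.0
```

```bash
python3 - <<'E'
from h import *
s=bot.read_state();print(s['position'],s['joint_positions'],s['force'],s['moment'],s['tau'])
print(np.degrees(np.arctan2(s['tcp_rot'][1][1],s['tcp_rot'][0][1])))
E
```

```text
[ 0.5593 -0.0145  0.1417] [-12.9314  32.3597  96.5262  -0.0041  51.0456 112.3061] [-1.1029  0.3316 11.4986] [-0.071   0.5329  0.4259] [ -0.5741 -34.894  -11.5386   0.3776  -0.631    0.0596]
-125.23494194261686
```

>>> move_arm:
  increments:
    - [0, 0, 0, 0, 0, -0.014, 0]
    - [0, 0, 0, 0, 0, -0.028, 0]
    - [0, 0, 0, 0, 0, -0.042, 0]
    - [0, 0, 0, 0, 0, -0.05, 0]
    - [0, 0, 0, 0, 0, -0.05, 0]

```text
time_s: 25.95
position: [0.5583, -0.0147, 0.1402]
tcp_rot: [[0.898, -0.441, -0.001], [-0.441, -0.898, -0.0], [-0.001, 0.001, -1.0]]
force: [-1.6, -1.8, 1.7]
opening: 0.681
grasp_force: 30.0
```

>>> move_arm:
  increments:
    - [0, 0, 0, 0, 0, -0.007, 0]
    - [0, 0, 0, 0, 0, -0.014, 0]
    - [0, 0, 0, 0, 0, -0.014, 0]

```text
time_s: 26.2
position: [0.5584, -0.0148, 0.1395]
tcp_rot: [[0.916, -0.401, -0.001], [-0.401, -0.916, 0.0], [-0.001, 0.0, -1.0]]
force: [-0.7, -2.8, -3.2]
opening: 0.684
grasp_force: 30.0
```

Free hanging weight again: dropped in. Lower carefully.

>>> move_arm:
  increments:
    - [0, 0, 0.005, 0, 0, 0, 0]
    - [0, 0, 0.01, 0, 0, 0, 0]
    - [0, 0, 0.015, 0, 0, 0, 0]
    - [0, 0, 0.015, 0, 0, 0, 0]

```text
time_s: 26.53
position: [0.5591, -0.0149, 0.1351]
tcp_rot: [[0.916, -0.402, 0.0], [-0.402, -0.916, -0.0], [0.0, 0.0, -1.0]]
force: [0.5, -2.4, -3.9]
opening: 0.684
grasp_force: 30.0
```

>>> move_arm:
  increments:
    - [0, 0, 0.004, 0, 0, 0, 0]
    - [0, 0, 0.008, 0, 0, 0, 0]
    - [0, 0, 0.012, 0, 0, 0, 0]
    - [0, 0, 0.016, 0, 0, 0, 0]
    - [0, 0, 0.02, 0, 0, 0, 0]
    - [0, 0, 0.022, 0, 0, 0, 0]
    - [0, 0, 0.022, 0, 0, 0, 0]

```text
time_s: 27.12
position: [0.5591, -0.0147, 0.1299]
tcp_rot: [[0.916, -0.402, 0.001], [-0.402, -0.916, -0.0], [0.001, -0.0, -1.0]]
force: [-0.9, -0.7, 5.8]
opening: 0.682
grasp_force: 30.0
```

>>> move_arm:
  increments:
    - [0, 0, 0.004, 0, 0, 0, 0]
    - [0, 0, 0.007, 0, 0, 0, 0]
    - [0, 0, 0.009, 0, 0, 0, 0]
    - [0, 0, 0.009, 0, 0, 0, 0]
    - [0, 0, 0.009, 0, 0, 0, 0]

```text
time_s: 27.53
position: [0.5592, -0.0147, 0.1284]
tcp_rot: [[0.916, -0.402, 0.001], [-0.402, -0.916, -0.0], [0.001, -0.0, -1.0]]
force: [-2.6, -0.5, 13.0]
opening: 0.684
grasp_force: 30.0
```

>>> move_arm:
  increments:
    - [0, 0, 0.002, 0, 0, 0, 0]
    - [0, 0, 0.003, 0, 0, 0, 0]
    - [0, 0, 0.003, 0, 0, 0, 0]
    - [0, 0, 0.003, 0, 0, 0, 0]

```text
time_s: 27.87
position: [0.5592, -0.0147, 0.1283]
tcp_rot: [[0.916, -0.402, 0.002], [-0.402, -0.916, -0.0], [0.002, -0.0, -1.0]]
force: [-3.9, 0.2, 17.6]
opening: 0.682
grasp_force: 30.0
```

```bash
python3 - <<'E'
from h import *
s=bot.read_state();print(s['time_s'],s['position'],s['force'],s['qvel'],s['opening'])
# crucible upright check: ring edges in top view vs upright model
c=cap('top','t10');g=cv2.cvtColor(c['image'],cv2.COLOR_BGR2GRAY)
for cam in ('top','scene'):
    c=cap(cam)
    print([(round(d['conf'],2),d['location'],at(c,d['location'],.031)[:2].round(3)) for d in nets.find_in(cam,'crucible_mid')[:3]],proj(c,[[.4316,.2570,0],[.4316,.2570,.031],[.4316,.257,.062]]).round(0).tolist())
    for i in range(6)[:1]: print('ball',[(round(d['conf'],2),d['location']) for d in nets.find_in(cam,'ball_0_center')])
E
```

```text
27.8667 [ 0.5592 -0.0147  0.1283] [-3.9248  0.2224 17.6145] [-0.1026 -0.078   0.0301 -0.0267 -0.1591  0.0562] 0.6819452561024988
[(0.89, [226.9, 239.8], array([0.447, 0.264]))] [[232.0, 246.0], [230.0, 246.0], [227.0, 245.0]]
ball []
[(0.71, [226.6, 194.4], array([0.433, 0.252])), (0.69, [238.0, 226.1], array([0.361, 0.149])), (0.64, [366.6, 171.5], array([ 0.746, -0.055]))] [[227.0, 200.0], [225.0, 194.0], [223.0, 187.0]]
ball []
```

```bash
python3 -c "
from rig import workorder
print(workorder.hand_in())"
```

```text
the job is handed in; nothing more can be done
None
```

The job is handed in: no balls show outside the jar (at least four seen inside), the empty crucible is back on the worktop, and the gripper is holding the lid fully home on the jar with about 20 N; the tape roll and both bottles were never touched, and the hand-in gave no verdict.

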